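# Shut the packed meal box and close its vent

### The arm

A 7-joint arm with a two-finger parallel gripper is mounted at the origin on the work surface. World frame = base frame: x ahead of the robot, y to its left, z up, the work surface at z = 0. Lengths are in mm, angles in rad, forces in N, time in s.
With the tool pointing down it reaches from about 400 to 925 mm from the base axis. Payload 4.1 kg.
Tool frame: the origin (TCP) lies between the finger pads; the fingertips stand 19 mm ahead of it and the grasp point (between the pads) is the TCP (manip.nose_length is the distance from the TCP to the fingertips, in mm); z points along the fingers, y is the line along which they close (so a half turn about z gives the same grasp; the last joint's range is limited). The gripper opens to 85 mm and grips with 20 to 120 N. Pads are 22 mm wide; open, the fingers measure 114 mm over their backs; the gripper's body (76 mm by 85 mm) begins 54 mm behind the grasp point. The pads swing forward as they close: fully open they stand 13 mm farther back than shut.
Start: joints at [1.093, 0.398, 0.045, 1.537, -0.019, 1.207, -0.051], TCP at [240.412, -603.94, 250.347] pointing down, gripper open.
Joint ranges: [-2.82, 2.82], [-0.49, 2.23], [-1.37, 1.46], [0, 2.46], [-1.36, 4.5], [0.23, 2], [-2.94, 2.94]. Speed limits (rad/s): [2.57, 2.57, 3.14, 3.14, 3.14, 3.14, 3.14].

### API

Orientations are given as a unit quaternion [x, y, z, w].
In Python, from bench import status, cams, workorder, manip gives the robot as it stands. The module is installed in compiled form; this text tells all that it offers.
- The arm moves only by the shell command python3 -m handwheel 'ROWS' [FORCE]. ROWS is a JSON object of lists of equal length, an entry for each row: "jaw": the finger opening in m, from 0 to 0.0854; "delta_pos": the shift along the tool's x, y, z in m, a list of three; "delta_rot": the turn, a rotation vector about the tool's x, y, z in degrees, a list of three. A call has exactly 8 rows; each row shifts and turns the commanded pose from where the row before left it, along the tool's axes as they then stand; what a row does not reach is not made up. A row lasts 1/8 s, in which the tool goes at most 62.5 mm and 10.7 degrees, less where a joint would pass 70% of its speed; a pose out of reach is approached as far as the arm can. A call with a gripper value outside its range is refused whole. The fingers move at their own pace and stop on an object; FORCE is the grip in N (left out, the last holds). Time passes only in rows, so rows that do not move let the fingers close, or fill a call up. It gives the time, the measured TCP pose, the force, the opening and the grip force at its end, in the units of the state.
- status.get_obs(): the state, without advancing time (a new reading comes with each control period).
- cams.get_image(name): name is "scene" or "top" or "wrist"; returns the picture (400x640x3 uint8, blue, green, red); there is no depth.
- cams.camera_params(name): a dict with "mtx" (3x3 intrinsics, pixels), "extrinsics" (4x4, takes a point from camera to world coordinates); the wrist camera has in their place "hand_eye" (4x4, takes a point from camera to tool coordinates, whose origin is the TCP and whose axes are the flange's). Camera axes: x right, y down, z forward; pixel columns grow to the right and rows downward; lengths in mm; the calibration is good to about 2 mm. A picture is of the moment at which its call begins: read the wrist's pose just before it. camera_params takes no time and is no camera call.
- workorder.finish_job(): hands the job in; it is judged then, once.
The state is a dict: "time": time; "joint_pos": joint angles; "qvel": joint speeds; "joint_efforts": joint torques, N m; "ee_pos": TCP position; "tcp_rot": TCP orientation; "contact_force": force on the tool from outside, world axes, zero at the start; "torque": the same for the moment, N m; "opening": finger opening in mm; "grasp_force": force on a finger pad.
Only numpy, scipy, OpenCV 4.12 (cv2) and the standard library are available. Lean on these libraries where they do the work, as an engineer would, in place of code of your own. Each camera call takes 0.05 s, during which the arm holds its last target. There are 200 camera calls.

### The job

Using only your fingertips, push the open blue lid of the packed meal box (the one with the cheese and the sauce pot in it) over until it is fully shut, then push the white vent slide on that lid along its track all the way, so that it covers the dark vent hole. Do not lift anything or shove the box away, and leave the empty box with the orange lid standing open and everything else where it is.

Things in the scene. Friction and masses are not known exactly. Their poses are not given: they have to be found in the camera images.
- packed_box: clear open-topped meal box, loose on the worktop, about 0.7 to 1.0 kg, 130 (its x) x 180 (its y) x 60 mm high, walls and floor 5 mm, holding the cheese and the sauce pot. Origin: centre of its underside; z up; its +x side carries the lid hinge, its -x side is the front.
- packed_lid (a joint): angle of the packed box's blue lid about its hinge, rad: 0 = shut flat on the box, 1.57 = upright, up to 1.95 (leaning back). The lid swings shut over the box towards the box's -x. The hinge is stiff (0.13 N m): the lid stays where it is left and does not fall; about 1 to 2 N at its free edge moves it. No snap or spring.
- packed_hinge (a point): middle of the blue lid's hinge line, which runs along the box's y; at box x = +67.5 mm, y = 0, z = 61 mm. It is level with the lid's underside.
- packed_edge (a point): middle of the free edge of the blue lid, on its outer (upper when shut) face, 137 mm from the hinge. The lid is 137 mm (hinge to free edge) x 188 mm x 6 mm thick; when shut its upper face is 67 mm above the worktop.
- packed_vent (a joint): position of the blue lid's vent slide along its track, m: 0 = fully open, 0.040 = fully home over the dark vent hole. It moves along the box's +y and stays where it is left (friction about 1 N); stop at each end.
- packed_tab (a point): centre of the top of the white vent slide, a solid block 24 (box x) x 22 (box y) x 15 mm high standing on the outer face of the blue lid, 46 mm from the hinge line. With the lid shut its top is 83 mm above the worktop; its centre runs from box y = -20 mm (open) to +20 mm (home).
- spare_box: the empty meal box, same make and sizes as the packed one, with an orange lid standing open; to be left alone. Origin and axes as for the packed box.
- spare_edge (a point): middle of the free edge of the orange lid, outer face
- spare_tab (a point): centre of the top of the orange lid's own white vent slide; to be left alone
- sauce_pot: small red closed sauce pot with white cap, 48 mm across, 38 mm high, standing in the packed box; origin at the centre of its underside
- cheese: orange-yellow block of cheese 55 x 75 x 30 mm, lying in the packed box; origin at the centre of its underside
- spice_jar: amber glass spice jar with black cap, 44 mm across, 95 mm high, standing between the boxes; origin at the centre of its underside
- apple: green apple, 74 mm across, 64 mm high, standing between the boxes, nearer the robot than the spice jar; origin at the centre of its underside
- mug: white mug, 80 mm across, 90 mm high, handle at its +y; origin at the centre of its underside
- spoon: wooden spoon 220 mm long lying along its x, at the right of the boxes; origin on the worktop under its middle
There are look-alikes about, which are no part of the job. What is shaped like the packed_box but pink is not meant. There is more than one size of the sauce_pot; the job needs the larger.

How it is judged:
By the outcome, as a careful person would: the job done as asked, in the order asked, and still so for the second after the job is handed in, with the robot touching nothing.
It also fails if it takes over 48 s, if anything falls off the work surface, if the arm or the gripper's body presses on something with over 40 N, if the wrist force passes 120 N, or if a joint passes its speed limit or range.

## Working session

There is one attempt and no reset: what is moved stays moved. The work goes in short steps, Python scripts to look and compute and a shell command to move; the robot and the scene stay as the last step left them, time stands still between calls to the robot, and variables do not carry over. Pictures are saved under pics/ and viewed, at most 12 in all, crops included, and the job is handed in when it is done.

```bash
mkdir -p pics; python3 - <<'E'
from bench import status,cams
import cv2,numpy as np
for n in("scene","top"):
    cv2.imwrite(f"pics/{n}0.png",cams.get_image(n)); p=cams.camera_params(n); print(n,np.round(p["mtx"],1).tolist(),np.round(p["extrinsics"],3).tolist())
print(status.get_obs())
print(cams.camera_params("wrist"))
E
```

```text
scene [[513.0, 0.0, 332.2], [0.0, 513.0, 200.4], [0.0, 0.0, 1.0]] [[-0.688, 0.457, -0.564, 1216.958], [0.726, 0.452, -0.519, 715.511], [0.018, -0.766, -0.642, 955.837], [0.0, 0.0, 0.0, 1.0]]
top [[487.5, 0.0, 307.7], [0.0, 487.5, 201.2], [0.0, 0.0, 1.0]] [[0.001, -0.998, 0.066, 348.806], [-1.0, -0.001, 0.005, -12.979], [-0.005, -0.066, -0.998, 1366.652], [0.0, 0.0, 0.0, 1.0]]
{'time': 0.1, 'joint_pos': array([ 1.09298538,  0.39913769,  0.04504102,  1.53772502, -0.01872923,
        1.2069112 , -0.05071058]), 'qvel': array([ 8.54978960e-04, -2.31180113e-03,  1.60500924e-04, -3.67982976e-03,
       -6.64927727e-04,  4.22527947e-04,  5.38960463e-05]), 'joint_efforts': array([ 3.30167117e-03, -4.76259542e+01,  1.36995714e+00, -2.54948187e+01,
        1.19471108e-02,  5.00800379e-03, -8.74625972e-07]), 'ee_pos': array([ 240.21731137, -603.41702471,  249.36759824]), 'tcp_rot': array([ 9.82107754e-01,  1.88317777e-01, -2.13142365e-04, -8.53511983e-04]), 'contact_force': array([-0.62707367,  0.66504405, -0.42984911]), 'torque': array([0.00733121, 0.00766735, 0.00478931]), 'grasp_force': 0.0, 'opening': 85.53551830061247}
{'mtx': array([[339.6780263 ,   0.        , 312.43837227],
       [  0.        , 339.6780263 , 198.40204804],
       [  0.        ,   0.        ,   1.        ]]), 'hand_eye': array([[ 6.63820004e-04, -9.65312353e-01, -2.61096956e-01,
         6.52088352e+01],
       [ 9.99999763e-01,  5.93066038e-04,  3.49777628e-04,
         3.37217343e-01],
       [-1.82796928e-04, -2.61097127e-01,  9.65312518e-01,
        -1.24211254e+02],
       [ 0.00000000e+00,  0.00000000e+00,  0.00000000e+00,
         1.00000000e+00]])}
```

View pics/scene0.png

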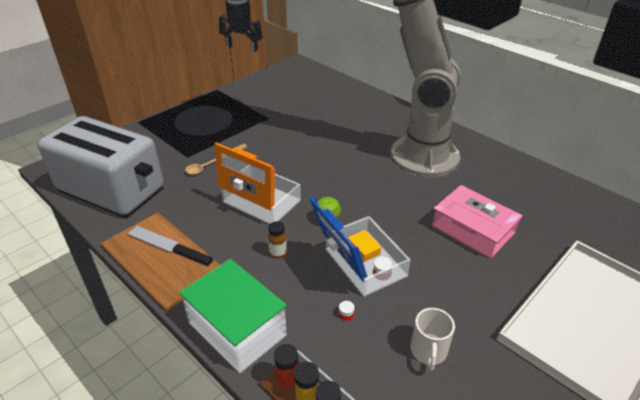

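View pics/top0.png

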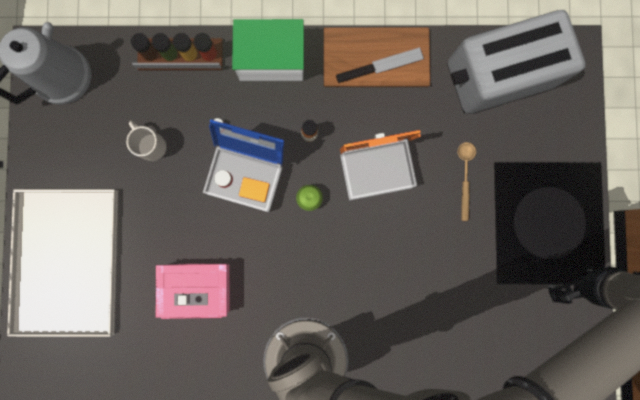

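Scene: blue-lid box around (365,255), its lid open and the slide on the far side. Top: blue-lid box around (243,172), hinge side facing +x, orange box at (380,165), jar (310,130), apple (309,198), pink box (192,290). I'll enlarge the target.

```bash
python3 - <<'E'
import cv2
a=cv2.imread("pics/top0.png")[105:220,180:330]; b=cv2.imread("pics/scene0.png")[185:300,290:420]
a=cv2.resize(a,None,fx=5,fy=5,interpolation=cv2.INTER_CUBIC);b=cv2.resize(b,None,fx=5,fy=5,interpolation=cv2.INTER_CUBIC)
cv2.imwrite("pics/topc.png",a);cv2.imwrite("pics/scenec.png",b)
E
```

```text
(no output)
```

View pics/topc.png

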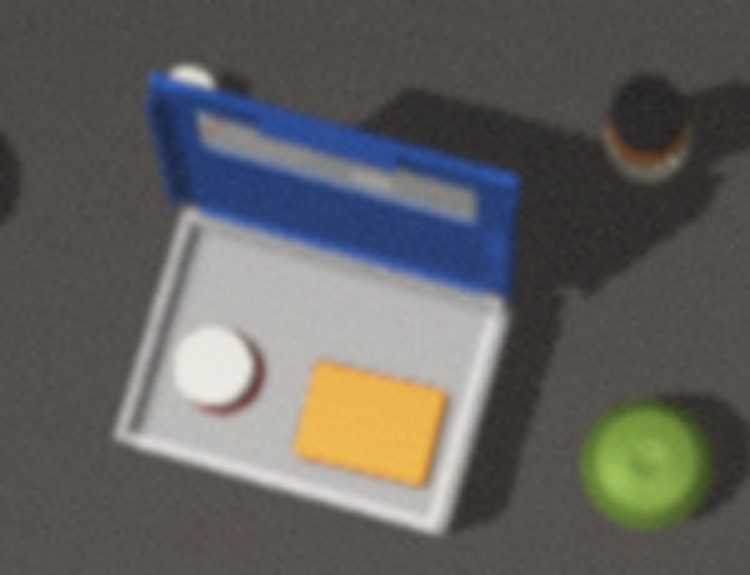

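View pics/scenec.png

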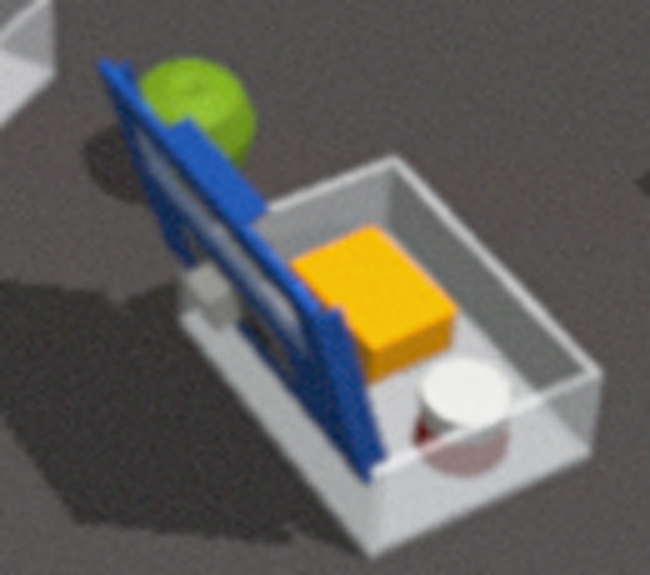

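Top crop: box rim corners at (118,437), (443,530), (505,303), (188,210); lid free-edge corners (153,76), (519,178). Scene crop: rim corners (395,158), (603,373); lid edge corner (108,62); white slide at about (212,292). Now fit the pose.

```bash
cat > h.py <<'E'
import numpy as np, json, os
from scipy.optimize import least_squares
from scipy.spatial.transform import Rotation as R
from bench import status,cams
def proj(P,n,st=None):
    p=cams.camera_params(n)
    if n=="wrist":
        T=np.eye(4);T[:3,:3]=R.from_quat(st["tcp_rot"]).as_matrix();T[:3,3]=st["ee_pos"];E=T@p["hand_eye"]
    else: E=p["extrinsics"]
    c=(np.asarray(P,float)-E[:3,3])@E[:3,:3]; u=c@p["mtx"].T
    return u[:,:2]/u[:,2:]
def box(q):  # q=x,y,yaw ; returns fn local->world
    c,s=np.cos(q[2]),np.sin(q[2]); M=np.array([[c,-s,0],[s,c,0],[0,0,1]])
    return lambda L: np.asarray(L,float)@M.T+[q[0],q[1],0]
def lidpt(a,r,y,h=0): # r from hinge, h outward from underside
    return [67.5-r*np.cos(a)+h*np.sin(a),y,61+r*np.sin(a)+h*np.cos(a)]
def go(target,yaw):  # world TCP target mm, tool x yaw rad, tool down
    o=status.get_obs(); r=R.from_quat(o["tcp_rot"]); t=R.from_euler("z",yaw)*R.from_euler("x",np.pi)
    print("delta tool-axes now m",np.round(r.inv().apply(np.array(target)-o["ee_pos"])/1e3,4),
     "in target axes",np.round(t.inv().apply(np.array(target)-o["ee_pos"])/1e3,4),
     "rot deg",np.round(np.degrees((r.inv()*t).as_rotvec()),1),"t",round(o["time"],2))
if os.path.exists("q.json"): q=json.load(open("q.json")); W=box(q)
E
python3 - <<'E'
from h import *
tp=np.array([[118,437],[443,530],[153,76],[519,178]])/5+[180,105]
sc=np.array([[395,158],[603,373],[108,62]])/5+[290,185]
def f(q):
    w=box(q);a=q[3]
    A=w([[-65,90,60],[-65,-90,60],lidpt(a,137,94,3),lidpt(a,137,-94,3)])
    B=w([[-65,-90,60],[-65,90,60],lidpt(a,137,-94,3)])
    return np.r_[(proj(A,"top")-tp).ravel(),(proj(B,"scene")-sc).ravel()]
s=least_squares(f,[620,160,-.28,1.7]);print(s.x,np.round(s.fun,1))
json.dump(list(s.x),open("q.json","w"));W=box(s.x);a=s.x[3]
print("edge",W([lidpt(a,137,0,6),lidpt(a,120,0,6),lidpt(a,46,-20,22)]).round(0),proj(W([lidpt(a,46,-20,22)]),"scene"))
y=s.x[2]
# pre-contact: fingertip 45 behind lid edge
print("above behind",W([[lidpt(a,137,0,6)[0]+50,0,300]]));go(W([[lidpt(a,137,0,6)[0]+50,0,300]])[0],y)
E
```

```text
[ 4.95443586e+02  1.71549169e+02 -2.77538288e-01  1.83897264e+00] [-0.7  0.2 -1.6 -0.  -0.9  0.1 -0.2  0.6 -0.6 -0.9 -0.6 -0.5 -1.7 -0.9]
edge [[601. 142. 192.]
 [597. 143. 175.]
 [587. 125. 100.]] [[327.46779905 243.37127914]]
above behind [[648.92353509 127.82412228 300.        ]]
delta tool-axes now m [ 0.6502 -0.5283 -0.0498] in target axes [ 0.1927 -0.8152 -0.0506] rot deg [-0.1  0.  37.6] t 0.1
```

```bash
python3 -m handwheel '{"jaw":[0,0,0,0,0,0,0,0],"delta_pos":[[0.0,0,-0.05],[0.043,-0.035,0],[0.043,-0.035,0],[0.043,-0.035,0],[0.043,-0.035,0],[0.043,-0.035,0],[0.043,-0.035,0],[0.043,-0.035,0]],"delta_rot":[[0,0,0],[0,0,0],[0,0,0],[0,0,0],[0,0,0],[0,0,0],[0,0,0],[0,0,0]]}' 40
python3 -m handwheel '{"jaw":[0,0,0,0,0,0,0,0],"delta_pos":[[0.043,-0.035,0],[0.043,-0.035,0],[0.043,-0.035,0],[0.043,-0.035,0],[0.043,-0.035,0],[0.043,-0.035,0],[0.043,-0.035,0],[0.043,-0.035,0]],"delta_rot":[[0,0,0],[0,0,0],[0,0,0],[0,0,0],[0,0,0],[0,0,0],[0,0,0],[0,0,0]]}' 
python3 -m handwheel '{"jaw":[0,0,0,0,0,0,0,0],"delta_pos":[[0,0,0],[0,0,0],[0,0,0],[0,0,0],[0,0,0],[0,0,0],[0,0,0],[0,0,0]],"delta_rot":[[0,0,9.4],[0,0,9.4],[0,0,9.4],[0,0,9.4],[0,0,0],[0,0,0],[0,0,0],[0,0,0]]}'
python3 - <<'E'
from h import *
import cv2
a=q[3]; go(W([[lidpt(a,137,0,6)[0]+50,0,300]])[0],q[2])
st=status.get_obs(); im=cams.get_image("wrist"); cv2.imwrite("pics/w1.png",im)
print(proj(W([lidpt(a,137,94,6),lidpt(a,137,-94,6),lidpt(a,46,-20,22),[-65,90,60],[-65,-90,60]]),"wrist",st).round(0).tolist(),st["contact_force"],st["opening"])
E
```

```text
time: 1.1
ee_pos: [429.8, -263.2, 300.0]
tcp_rot: [0.982, 0.188, -0.0, -0.0]
contact_force: [-0.2, -0.1, -0.6]
opening: -0.3
grasp_force: 0.0
time: 2.1
ee_pos: [646.1, 123.6, 299.7]
tcp_rot: [0.982, 0.188, -0.0, 0.0]
contact_force: [0.5, 0.4, -0.1]
opening: 0.3
grasp_force: 0.0
time: 3.1
ee_pos: [645.5, 122.3, 300.2]
tcp_rot: [0.99, -0.138, -0.0, 0.0]
contact_force: [-0.2, -0.6, -0.3]
opening: 0.1
grasp_force: 0.0
delta tool-axes now m [ 0.0018 -0.0062  0.0002] in target axes [ 0.0018 -0.0062  0.0002] rot deg [0. 0. 0.] t 3.1
[[178.0, 264.0], [428.0, 264.0], [325.0, 231.0], [235.0, 344.0], [378.0, 344.0]] [-0.20616613 -0.586064   -0.25970222] 0.05050089873445159
```

View pics/w1.png

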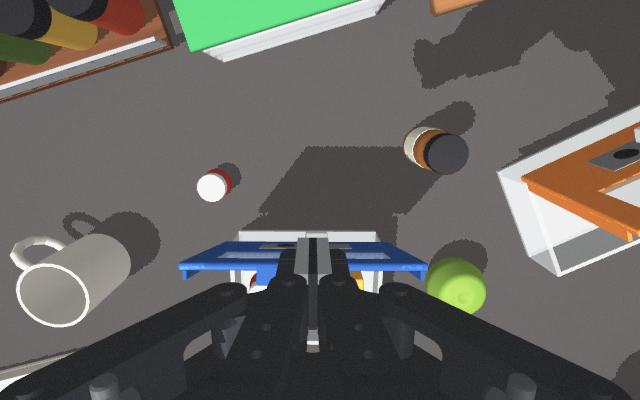

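The lid's edge corners are at (180,265) and (426,268), matching the model within 2 px. Descend behind the lid and work out the arc.

```bash
python3 -m handwheel '{"jaw":[0,0,0,0,0,0,0,0],"delta_pos":[[0,-0.006,0.028],[0,0,0.028],[0,0,0.028],[0,0,0.028],[-0.01,0,0],[-0.01,0,0],[0,0,0],[0,0,0]],"delta_rot":[[0,0,0],[0,0,0],[0,0,0],[0,0,0],[0,0,0],[0,0,0],[0,0,0],[0,0,0]]}'
python3 - <<'E'
from h import *
from bench import manip
print(manip.nose_length)
o=status.get_obs(); M=box([0,0,q[2]]); L=M.__call__
c,s=np.cos(q[2]),np.sin(q[2]); d=o["ee_pos"]-[q[0],q[1],0]
p=np.array([c*d[0]+s*d[1],-s*d[0]+c*d[1],d[2]]);print("local TCP",p.round(1))
for a in [90,80,70,60,50,40,30,22,15,8,4,0]:
    t=lidpt(np.radians(a),118,0,6); w=np.array([t[0]+11,0,t[2]+19]); print(a,w.round(1),"tool step mm",np.round([w[0]-p[0],0,p[2]-w[2]],1)); p=w
E
```

```text
time: 4.15
ee_pos: [628.6, 133.8, 189.7]
tcp_rot: [0.99, -0.138, 0.001, -0.0]
contact_force: [0.4, 1.1, 0.8]
opening: 0.4
grasp_force: 0.0
19.0
local TCP [138.4   0.2 189.7]
90 [ 84.5   0.  198. ] tool step mm [-53.9   0.   -8.3]
80 [ 63.9   0.  197.2] tool step mm [-20.6   0.    0.8]
70 [ 43.8   0.  192.9] tool step mm [-20.1   0.    4.3]
60 [ 24.7   0.  185.2] tool step mm [-19.1   0.    7.7]
50 [  7.2   0.  174.2] tool step mm [-17.4   0.   10.9]
40 [ -8.    0.  160.4] tool step mm [-15.3   0.   13.8]
30 [-20.7   0.  144.2] tool step mm [-12.7   0.   16.2]
22 [-28.7   0.  129.8] tool step mm [-8.   0.  14.4]
15 [-33.9   0.  116.3] tool step mm [-5.3  0.  13.4]
8 [-37.5   0.  102.4] tool step mm [-3.6  0.  14. ]
4 [-38.8   0.   94.2] tool step mm [-1.3  0.   8.1]
0 [-39.5   0.   86. ] tool step mm [-0.7  0.   8.2]
```

```bash
Z='[[0,0,0],[0,0,0],[0,0,0],[0,0,0],[0,0,0],[0,0,0],[0,0,0],[0,0,0]]'
python3 -m handwheel '{"jaw":[0,0,0,0,0,0,0,0],"delta_pos":[[-0.009,0,-0.0014],[-0.009,0,-0.0014],[-0.009,0,-0.0014],[-0.009,0,-0.0014],[-0.009,0,-0.0014],[-0.009,0,-0.0014],[-0.010,0,0.0004],[-0.010,0,0.0004]],"delta_rot":[[0,0,0],[0,0,0],[0,0,0],[0,0,0],[0,0,0],[0,0,0],[0,0,0],[0,0,0]]}'
python3 -m handwheel '{"jaw":[0,0,0,0,0,0,0,0],"delta_pos":[[-0.010,0,0.0021],[-0.010,0,0.0021],[-0.0095,0,0.0038],[-0.0095,0,0.0038],[-0.0087,0,0.0055],[-0.0087,0,0.0055],[-0.0077,0,0.0069],[-0.0077,0,0.0069]],"delta_rot":[[0,0,0],[0,0,0],[0,0,0],[0,0,0],[0,0,0],[0,0,0],[0,0,0],[0,0,0]]}'
python3 - <<'E'
from h import *
import cv2
cv2.imwrite("pics/s2.png",np.hstack([cv2.resize(cams.get_image("scene")[150:310,280:440],None,fx=2.5,fy=2.5),cv2.resize(cams.get_image("top")[90:250,170:330],None,fx=2.5,fy=2.5)]))
E
```

```text
time: 5.15
ee_pos: [556.0, 154.1, 195.7]
tcp_rot: [0.99, -0.138, -0.0, 0.0]
contact_force: [1.1, -0.4, -1.3]
opening: 0.1
grasp_force: 0.5
time: 6.15
ee_pos: [487.2, 173.7, 158.7]
tcp_rot: [0.99, -0.138, 0.0, 0.0]
contact_force: [1.3, 0.6, 0.7]
opening: -0.0
grasp_force: 0.4
```

View pics/s2.png

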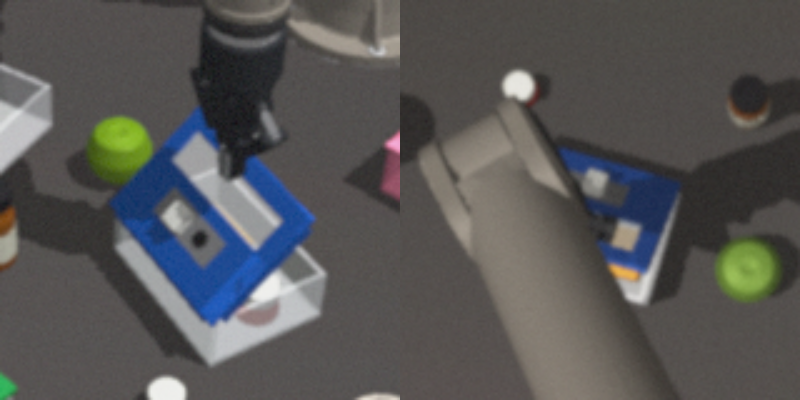

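The lid is about 40° from shut and following the finger; slide visible at (178,215) with the hole at (200,240), box in place. Continue the arc.

```bash
python3 -m handwheel '{"jaw":[0,0,0,0,0,0,0,0],"delta_pos":[[-0.0063,0,0.008],[-0.0063,0,0.008],[-0.004,0,0.0072],[-0.004,0,0.0072],[-0.0026,0,0.0067],[-0.0026,0,0.0067],[-0.0018,0,0.007],[-0.0018,0,0.007]],"delta_rot":[[0,0,0],[0,0,0],[0,0,0],[0,0,0],[0,0,0],[0,0,0],[0,0,0],[0,0,0]]}'
python3 -m handwheel '{"jaw":[0,0,0,0,0,0,0,0],"delta_pos":[[-0.0007,0,0.004],[-0.0006,0,0.004],[-0.0005,0,0.003],[0,0,0.002],[0,0,0.002],[0,0,0.001],[0,0,0],[0,0,0]],"delta_rot":[[0,0,0],[0,0,0],[0,0,0],[0,0,0],[0,0,0],[0,0,0],[0,0,0],[0,0,0]]}'
python3 -c "
from h import *
o=status.get_obs();print(o['ee_pos'],o['contact_force'])"
```

```text
time: 7.25
ee_pos: [459.4, 181.6, 101.0]
tcp_rot: [0.99, -0.138, 0.0, 0.0]
contact_force: [0.8, -0.6, 0.3]
opening: -0.1
grasp_force: 0.3
time: 8.25
ee_pos: [457.5, 182.1, 86.0]
tcp_rot: [0.99, -0.138, -0.0, 0.0]
contact_force: [-2.0, -1.7, 5.9]
opening: 0.2
grasp_force: 2.7
[457.5414082  182.06617191  85.97942424] [-2.04674564 -1.65814572  5.91583966]
```

At z=86 the force is 5.9 N, so the lid is bottoming out. A slightly firmer press, then lift and look.

```bash
python3 -m handwheel '{"jaw":[0,0,0,0,0,0,0,0],"delta_pos":[[0,0,0.001],[0,0,0.001],[0,0,0],[0,0,0],[0,0,-0.01],[0,0,-0.03],[0,0,-0.04],[0,0,-0.04]],"delta_rot":[[0,0,0],[0,0,0],[0,0,0],[0,0,0],[0,0,0],[0,0,0],[0,0,0],[0,0,0]]}'
python3 -m handwheel '{"jaw":[0,0,0,0,0,0,0,0],"delta_pos":[[-0.03,0.02,-0.02],[-0.03,0.02,-0.02],[0,0.02,0],[0,0.02,0],[0,0,0],[0,0,0],[0,0,0],[0,0,0]],"delta_rot":[[0,0,0],[0,0,0],[0,0,0],[0,0,0],[0,0,0],[0,0,0],[0,0,0],[0,0,0]]}'
python3 - <<'E'
from h import *
import cv2
st=status.get_obs(); im=cams.get_image("wrist"); cv2.imwrite("pics/w3.png",im)
print(st["ee_pos"],proj(W([lidpt(0,137,94,6),lidpt(0,137,-94,6),lidpt(0,0,94,6),lidpt(0,0,-94,6),lidpt(0,46,-20,22)]),"wrist",st).round(0).tolist())
E
```

```text
time: 9.25
ee_pos: [457.5, 182.1, 204.6]
tcp_rot: [0.99, -0.138, 0.0, -0.0]
contact_force: [1.0, -0.5, 0.8]
opening: -0.0
grasp_force: 0.0
time: 10.25
ee_pos: [378.2, 122.2, 243.4]
tcp_rot: [0.99, -0.138, -0.0, -0.0]
contact_force: [0.6, -0.8, -0.8]
opening: 0.1
grasp_force: 0.0
[378.1690037  122.15717057 243.36020908] [[115.0, 148.0], [328.0, 149.0], [88.0, -29.0], [330.0, -28.0], [234.0, 32.0]]
```

View pics/w3.png

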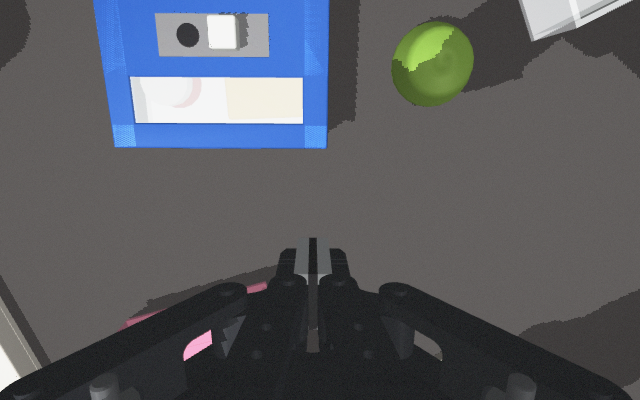

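Lid shut: front corners at (115,148) and (328,147), exactly as predicted for a shut lid with the box unmoved. The slide top is at (222,31) and the hole at (187,35).

```bash
cat >> h.py <<'E'
def loc(P):
    d=np.array(P)-[q[0],q[1],0];c,s=np.cos(q[2]),np.sin(q[2]);return np.array([c*d[0]+s*d[1],-s*d[0]+c*d[1],d[2]])
E
python3 - <<'E'
from h import *
st=status.get_obs()
f=lambda v:(proj(W([[v[0],v[1],83]]),"wrist",st)[0]-[222,31])
print("tab local",least_squares(f,[21,-20]).x)
p=loc(st["ee_pos"]);print(p, "to start (tool axes)",np.array([21.5,-50,0])*[1,-1,1]-p*[1,-1,0],"down",p[2]-91)
E
```

```text
tab local [ 22.05101185 -11.07602717]
[-99.2399096  -79.72432559 243.3807212 ] to start (tool axes) [120.7399096  -29.72432559   0.        ] down 152.3807212040732
```

```bash
python3 -m handwheel '{"jaw":[0,0,0,0,0,0,0,0],"delta_pos":[[0.03,-0.0075,0],[0.03,-0.0075,0],[0.03,-0.0075,0],[0.031,-0.0075,0],[0,0,0],[0,0,0.03],[0,0,0.03],[0,0,0.03]],"delta_rot":[[0,0,0],[0,0,0],[0,0,0],[0,0,0],[0,0,0],[0,0,0],[0,0,0],[0,0,0]]}'
python3 -m handwheel '{"jaw":[0,0,0,0,0,0,0,0],"delta_pos":[[0,0,0.03],[0,0,0.02],[0,0,0.012],[0,0,0],[0,0,0],[0,0,0],[0,0,0],[0,0,0]],"delta_rot":[[0,0,0],[0,0,0],[0,0,0],[0,0,0],[0,0,0],[0,0,0],[0,0,0],[0,0,0]]}'
python3 - <<'E'
from h import *
import cv2
st=status.get_obs(); im=cams.get_image("wrist"); cv2.imwrite("pics/w4.png",im)
print(loc(st["ee_pos"]),st["contact_force"],proj(W([[21.5,-11,83],[21.5,0,83],[21.5,20,83]]),"wrist",st).round(0).tolist())
E
```

```text
time: 11.3
ee_pos: [501.8, 117.6, 152.6]
tcp_rot: [0.99, -0.138, -0.0, 0.0]
contact_force: [0.2, 0.0, 0.4]
opening: -0.2
grasp_force: 0.0
time: 12.3
ee_pos: [502.8, 117.3, 91.8]
tcp_rot: [0.99, -0.138, 0.0, -0.0]
contact_force: [0.8, -0.2, 0.4]
opening: -0.2
grasp_force: 0.0
[ 21.93517179 -50.14059388  91.75066649] [ 0.83183378 -0.19831446  0.39402638] [[219.0, 266.0], [194.0, 266.0], [147.0, 266.0]]
```

View pics/w4.png

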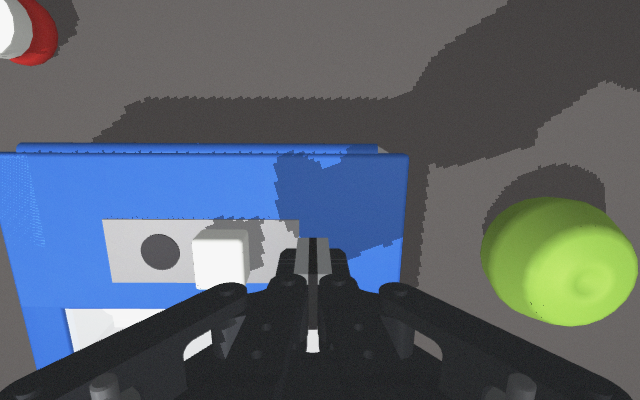

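Slide at (219,264), hole at (160,252), fingertip just right of it at (312,260), at track height. Push toward box +y (tool −y).

```bash
python3 -m handwheel '{"jaw":[0,0,0,0,0,0,0,0],"delta_pos":[[0,-0.005,0],[0,-0.005,0],[0,-0.005,0],[0,-0.005,0],[0,-0.005,0],[0,-0.005,0],[0,-0.005,0],[0,-0.005,0]],"delta_rot":[[0,0,0],[0,0,0],[0,0,0],[0,0,0],[0,0,0],[0,0,0],[0,0,0],[0,0,0]]}'
python3 - <<'E'
from h import *
import cv2
st=status.get_obs(); im=cams.get_image("wrist"); cv2.imwrite("pics/w5.png",im)
print(loc(st["ee_pos"]),st["contact_force"],proj(W([[21.5,0,83],[21.5,9,83],[21.5,20,83],[21.5,31,83],lidpt(0,0,-94,6)]),"wrist",st).round(0).tolist())
E
```

```text
time: 13.35
ee_pos: [513.7, 156.0, 91.4]
tcp_rot: [0.99, -0.138, -0.0, 0.0]
contact_force: [0.5, -0.7, -0.5]
opening: 0.2
grasp_force: 0.4
[21.77331845 -9.95216756 91.41619014] [ 0.53887671 -0.664598   -0.50291754] [[287.0, 266.0], [266.0, 266.0], [240.0, 266.0], [215.0, 266.0], [503.0, 154.0]]
```

View pics/w5.png

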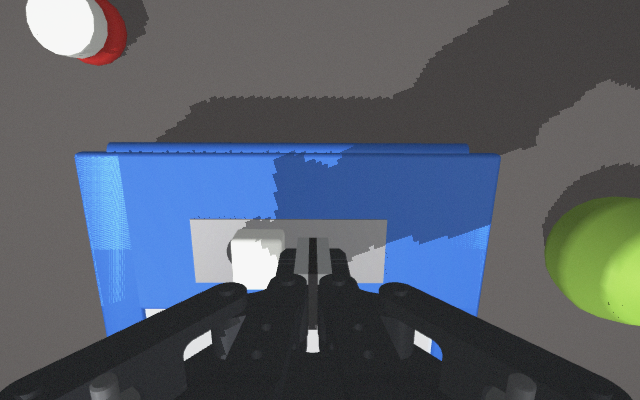

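```bash
python3 - <<'E'
import cv2,numpy as np
for n in("w4","w5"):
    im=cv2.imread(f"pics/{n}.png").astype(int)
    for r in(165,180,195):
        b=np.where((im[r,:,0]-im[r,:,2])>50)[0];print(n,r,b.min(),b.max())
from h import *
st=status.get_obs()
# lid corners predicted now and with 40.2mm offset
for dy in(0,-40.19):
    s2=dict(st);s2["ee_pos"]=W([loc(st["ee_pos"])+[0,dy,0]])[0]
    print(proj(W([lidpt(0,5,-94,6),lidpt(0,15,-94,6),lidpt(0,5,94,6)]),"wrist",s2).round(1).tolist())
E
```

```text
w4 165 0 408
w4 180 0 407
w4 195 0 405
w5 165 76 499
w5 180 78 497
w5 195 81 494
[[503.2, 165.1], [499.9, 187.2], [77.7, 164.4]]
[[412.1, 165.0], [410.4, 187.0], [-13.2, 164.3]]
```

The box hasn't moved (same 4 px bias in both frames). About 8–9 mm remain, so approach slowly.

```bash
python3 -m handwheel '{"jaw":[0,0,0,0,0,0,0,0],"delta_pos":[[0,-0.002,0],[0,-0.002,0],[0,-0.001,0],[0,-0.001,0],[0,-0.001,0],[0,0,0],[0,0,0],[0,0,0]],"delta_rot":[[0,0,0],[0,0,0],[0,0,0],[0,0,0],[0,0,0],[0,0,0],[0,0,0],[0,0,0]]}'
cat > m.py <<'E'
from h import *
import cv2,sys
st=status.get_obs(); im=cams.get_image("wrist"); cv2.imwrite(f"pics/{sys.argv[1]}.png",im)
im=im.astype(int); p=loc(st["ee_pos"]); f=st["contact_force"]; c,s=np.cos(q[2]),np.sin(q[2])
print("loc",p.round(2),"force along box y",round(-s*f[0]+c*f[1],2))
for r in(165,180): 
    b=np.where((im[r,:,0]-im[r,:,2])>50)[0];print("lid cols",r,b.min(),b.max())
print("pred",proj(W([lidpt(0,5,-94,6),lidpt(0,5,94,6)]),"wrist",st).round(1).tolist())
for r in(242,250,258): 
    w=np.where(im[r,150:300].min(-1)>190)[0]+150; print("tab",r,(w.min(),w.max()) if len(w) else None)
print("pred tab -31+..home edges",proj(W([[21.5,31,83],[21.5,9,83]]),"wrist",st).round(1).tolist())
E
python3 m.py w6
```

```text
time: 14.4
ee_pos: [515.6, 162.6, 91.5]
tcp_rot: [0.99, -0.138, 0.0, -0.0]
contact_force: [-0.5, -0.6, 1.1]
opening: -0.3
grasp_force: 0.2
loc [21.8  -3.08 91.51] force along box y -0.69
lid cols 165 91 514
lid cols 180 94 512
pred [[516.4, 165.1], [90.9, 164.7]]
tab 242 (np.int64(207), np.int64(260))
tab 250 (np.int64(208), np.int64(278))
tab 258 (np.int64(208), np.int64(278))
pred tab -31+..home edges [[230.8, 266.0], [282.2, 266.1]]
```

```bash
python3 -m handwheel '{"jaw":[0,0,0,0,0,0,0,0],"delta_pos":[[0,-0.0005,0],[0,-0.0005,0],[0,0,0],[0,0,0],[0,0,0],[0,0,0],[0,0,0],[0,0,0]],"delta_rot":[[0,0,0],[0,0,0],[0,0,0],[0,0,0],[0,0,0],[0,0,0],[0,0,0],[0,0,0]]}' | grep force
python3 m.py w7
```

```text
contact_force: [-0.7, -3.2, 1.5]
grasp_force: 1.6
loc [21.77 -2.49 91.42] force along box y -3.24
lid cols 165 93 516
lid cols 180 95 513
pred [[517.8, 165.0], [92.0, 164.7]]
tab 242 (np.int64(208), np.int64(261))
tab 250 (np.int64(209), np.int64(278))
tab 258 (np.int64(210), np.int64(278))
pred tab -31+..home edges [[232.1, 266.1], [283.6, 266.1]]
```

View pics/w7.png

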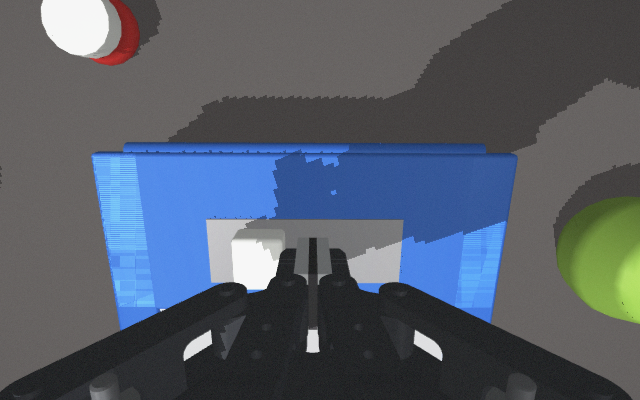

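The force jumped from 0.7 to 3.2 N, and the slide spans columns 232–284, matching the predicted home position (232.1–283.6); the hole is covered and the box hasn't shifted. Back off, rise and check.

```bash
python3 -m handwheel '{"jaw":[0,0,0,0,0,0,0,0],"delta_pos":[[0,0.004,0],[0,0.006,0],[0,0,-0.02],[0,0,-0.04],[0,0,-0.04],[-0.04,0.05,-0.02],[-0.04,0.05,0],[-0.04,0.05,0]],"delta_rot":[[0,0,0],[0,0,0],[0,0,0],[0,0,0],[0,0,0],[0,0,0],[0,0,0],[0,0,0]]}'
python3 -m handwheel '{"jaw":[0,0,0,0,0,0,0,0],"delta_pos":[[0,0.05,0],[0,0.05,0],[0,0.05,0],[0,0.05,0],[0,0,0],[0,0,0],[0,0,0],[0,0,0]],"delta_rot":[[0,0,0],[0,0,0],[0,0,0],[0,0,0],[0,0,0],[0,0,0],[0,0,0],[0,0,0]]}' | head -2
python3 - <<'E'
from h import *
import cv2
cv2.imwrite("pics/s8.png",np.hstack([cv2.resize(cams.get_image("scene")[150:310,280:440],None,fx=2.5,fy=2.5),cv2.resize(cams.get_image("top")[90:250,170:330],None,fx=2.5,fy=2.5)]))
print((proj(W([[21.5,20,83],lidpt(0,137,94,6),lidpt(0,137,-94,6)]),"top")-[170,90])*2.5+[400,0])
E
```

```text
time: 16.5
ee_pos: [361.3, 45.9, 210.3]
tcp_rot: [0.99, -0.138, 0.001, -0.0]
contact_force: [-0.0, -0.8, 0.2]
opening: -0.0
grasp_force: 0.0
time: 17.5
ee_pos: [308.2, -144.8, 210.1]
[[564.02612006 194.69901482]
 [475.96258819 259.01859497]
 [644.39010696 307.24588981]]
```

View pics/s8.png

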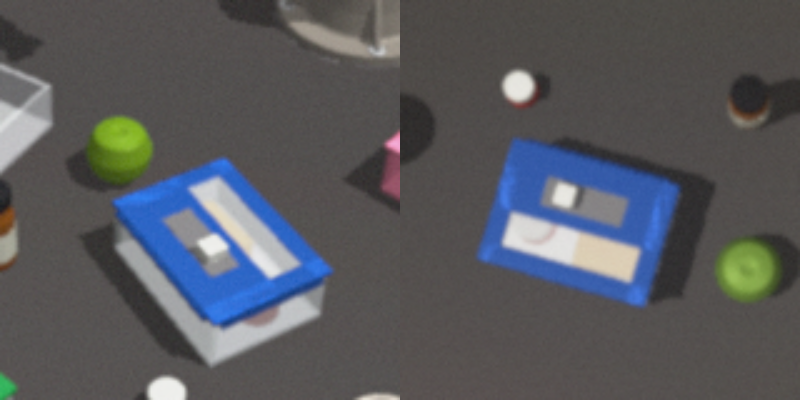

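The lid is flat shut, the slide at (565,196) is over the hole (predicted (564,195)), the box is in place and the robot is clear.

```bash
python3 -c "
from bench import workorder
print(workorder.finish_job())"
```

```text
the job is handed in; nothing more can be done
None
```

The blue lid is fully shut and its vent slide is pushed home over the vent hole; the job is handed in, the box did not shift, and nothing else was touched.

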